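Isolate the label stripper and hold its bottle clamp open

TASK

Make the bottle-label stripper safe for loading: first throw the lever of its separate isolator box right over, away from the robot, to off. Then draw the stripper's spring-closing clamp open by its upright handle plate until its pointer stands opposite the small index block on the side rail, and keep it there for a colleague to lay a bottle in: you finish while still holding it at the mark. Leave the bottles and the other things on the table as they stand.

Things in the scene. Friction and masses are not known exactly. Their poses are not given: they have to be found in the camera images.
- stripper: Label stripper fixed to the table: grey base plate 380 x 240 mm, 28 mm thick, with a white drive housing 128 mm high at its far end and a round motor end, 35 mm in radius, on the housing's -y side. Origin on the table under the machine (base plate runs from x = -220 to +160 mm and y = -120 to +120 mm in its frame). Its +x axis points away from the operator; the clamp opens along its -x axis, horizontally. Its pose differs from run to run (yaw within 0.35 rad).
- clamp (a joint): Opening of the spring-closing clamp slide, m: 0 closed (where the spring keeps it), 0.10 at the end stop. The spring pulls it shut with about 4 N when closed and 8 N more per 100 mm of opening, and shuts it whenever let go. The slide is an aluminium carriage 100 x 120 mm, top 54 mm above the table, carrying the handle plate, the pointer and, behind the handle, the moving jaw (100 mm wide, top 111 mm above the table, front face 69 mm behind the middle of the handle plate).
- clamp_handle (a point): Grip point of the clamp's upright steel handle plate: 14 mm thick along the slide direction, 50 mm wide across it, top 115 mm above the table; this point lies in mid-thickness and mid-width, 20 mm below the plate's top (95 mm above the table) and 41 mm above the carriage. Axes parallel to the stripper's. It moves with the clamp.
- clamp_pointer (a point): Tip of the dark steel pointer, a bar 6 mm wide that sticks out of the carriage towards +y of the stripper, 50 mm above the table; 45 mm behind the handle plate along the stripper's x. It moves with the clamp.
- index_mark (a point): Middle of the near side of the small dark steel index block, 12 mm long along the slide direction, 18 mm wide and 26 mm high, that sits on the side rail next to the pointer's path. It is fixed, but is set at a different place along the rail from run to run (clamp opening of 45 to 80 mm). Axes parallel to the stripper's. The pointer is at the mark when its tip has the same x in this frame.
- lever (a joint): Angle of the isolator lever, rad: near 0 = on (leans 0.6 rad from upright towards the isolator's -x, the robot's side), 1.2 = off, at its stop (leans 0.6 rad towards the isolator's +x, away from the robot). A stiff hinge that stays where it is left: about 2 N at the bar moves it.
- lever_grip (a point): Middle of the black crossbar at the end of the isolator lever: bar of 18 mm diameter and 60 mm long, along the isolator's y; 75 mm from the hinge, about 120 mm above the table at either stop and 133 mm midway. Moves with the lever.
- lever_hinge (a point): Hinge axis of the lever (along the isolator's y), 58 mm above the table over the middle of the isolator's grey box, which is 100 x 80 mm and 55 mm high and fixed to the table. Axes: x points the way the lever is thrown to off (away from the robot, yaw within 0.5 rad). The box stands left or right of the stripper.
- bucket: Loose blue bucket, 120 mm across and 110 mm high, upright on the table, on the other side of the stripper from the isolator; leave it. Origin under its centre.
- jar: Loose clear jar, 60 mm across and 70 mm high, standing on the stripper's drive housing; leave it. Origin under its centre.
- bottle_a: Loose clear bottle, 64 mm across and 200 mm high, standing to the left (+y) of the stripper; leave it. Origin under its centre.
- bottle_b: Loose clear bottle like the other, standing to the right (-y) of the stripper; leave it. Origin under its centre.
- cap_dish: Loose white dish, 90 mm across and 30 mm high, on the table at the left; leave it. Origin under its centre.
- brush: Loose brush lying on the table at the right; leave it. Origin under its middle.
Mind the look-alikes: they are no part of the job. Leave any pink or turquoise look-alike of the bucket alone.

How it is judged:
By the outcome, as a careful person would: the job done as asked, in the order asked, and still so for the second after the job is handed in, while the arm keeps its last pose, push and grip.
It also fails if it takes over 54 s, if anything falls off the work surface, if the arm or the gripper's body presses on something with over 40 N, if the wrist force passes 120 N, or if a joint passes its speed limit or range.

ROBOT

A 6-joint arm with a two-finger parallel gripper is mounted at the origin on the work surface. World frame = base frame: x ahead of the robot, y to its left, z up, the work surface at z = 0. Lengths are in m, angles in rad, forces in N, time in s.
With the tool pointing down it reaches from about 0.35 to 0.775 m from the base axis. Payload 7.3 kg.
Tool frame: the origin (TCP) lies between the finger pads; the fingertips stand 25 mm ahead of it and the grasp point (between the pads) lies 6 mm ahead of it; y points along the fingers, z is the direction in which the jaws open and shut, and the axes are right-handed (so a half turn about y gives the same grasp; the last joint's range is limited). The gripper opens to 92 mm and grips with 3 to 60 N. Pads are 19 mm wide; open, the fingers measure 130 mm over their backs; the gripper's body (75 mm by 190 mm) begins 47 mm behind the grasp point.
Start: joints at [1.02, 0.342, 1.524, -0, 1.275, -0.146], TCP at [0.207, 0.483, 0.252] pointing down, gripper open.
Joint ranges: [-2.53, 2.53], [-0.77, 2.02], [0.04, 2.7], [-1, 4.14], [0.28, 2.66], [-3.11, 3.11]. Speed limits (rad/s): [2.57, 2.57, 3.14, 3.14, 3.14, 3.14].

INTERFACE

Orientations are given as [roll, pitch, yaw] about the fixed x, y, z axes, in that order (R = Rz(yaw) Ry(pitch) Rx(roll)).
In Python, from cell import sensors, read_camera, hand_in gives the robot as it stands. The module is installed in compiled form; this text tells all that it offers.
- The arm moves only by the tool send_rows, never from a script. Its argument "motion" is a list that holds one entry, the list of rows, each a list of 4 numbers: the shift along the tool's x, y, z in m, then the turn about the tool's y in degrees. In form: [[[tx, ty, tz, twist], ...]]. A call has 1 to 8 rows; each row is the pose to reach, as a shift and turn from the pose measured when the call began, along the tool's axes at that moment; what a row does not reach only later rows make up. A row lasts 1/10 s, in which the tool goes at most 50 mm and 8.59 degrees, less where a joint would pass 70% of its speed; a pose out of reach is approached as far as the arm can. A call with a gripper value outside its range is refused whole. "gripper" is the opening, from 0 (shut) to 1 (fully open), set as the call begins (left out, the last holds). The fingers move at their own pace and stop on an object; "grip_force" is the grip in N (left out, the last holds). Time passes only in rows, so rows that repeat a pose let the fingers close. It gives the time, the measured TCP pose, the force and the opening at its end, in the units of the state.
- sensors.observe(): the state, without advancing time (a new reading comes with each control period).
- read_camera(name): name is "scene" or "top"; returns a dict with "frame" (384x512x3 uint8, red, green, blue), "fx", "fy", "cx", "cy" (pixels), "distortion" ([k1, k2, p1, p2, k3] as OpenCV has them; the pictures are not rectified), "extrinsics" (4x4, takes a point from world to camera coordinates). Camera axes: x right, y up, looking along -z (the intrinsics and any distortion apply to the point x, -y, -z); pixel columns grow to the right and rows downward; lengths in m; the calibration is good to about 2 mm. A picture is of the moment at which its call begins. There is no depth.
- hand_in(): hands the job in, once; it reports no verdict.
The state is a dict: "time": time; "qpos": joint angles; "qvel": joint speeds; "joint_efforts": joint torques, N m; "tool_pos": TCP position; "tool_rot": TCP orientation; "contact_force": force on the tool from outside, world axes, zero at the start; "torque": the same for the moment, N m; "opening": finger opening in m.
Only numpy, scipy, OpenCV 4.12 (cv2) and the standard library are available. Lean on these libraries where they do the work, as an engineer would, in place of code of your own. Each camera call takes 0.05 s, during which the arm holds its last target.

## Working session

There is one attempt and no reset: what is moved stays moved. The work goes in short steps, Python scripts to look and compute and a tool call to move; the robot and the scene stay as the last step left them, time stands still between calls to the robot, and variables do not carry over. Pictures are saved under pics/ and viewed, and the job is handed in when it is done.

Besides the shell and the picture viewer there is one more tool, called after "Emit:" as a command line: name --argument value ..., lists and objects as JSON in quotes. send_rows: Moves the arm, as the interface text tells. Its arguments: {"type":"object","properties":{"motion":{"type":"array"},"gripper":{"type":"number"},"grip_force":{"type":"number"}},"required":["motion"]}

```bash
mkdir -p pics; cat > h.py <<'E'
import numpy as np, cv2
from cell import sensors, read_camera
def cam(n):
    c=read_camera(n); c['K']=np.array([[c['fx'],0,c['cx']],[0,c['fy'],c['cy']],[0,0,1.]]); c['D']=np.array(c['distortion'],float); c['E']=np.array(c['extrinsics']); c['frame']=np.array(c['frame']); return c
def save(c,f): cv2.imwrite(f,c['frame'][:,:,::-1])
def ray(c,uv):
    p=cv2.undistortPoints(np.array(uv,float).reshape(-1,1,2),c['K'],c['D']).reshape(-1,2)
    d=np.c_[p[:,0],-p[:,1],-np.ones(len(p))]
    R=c['E'][:3,:3]; t=c['E'][:3,3]
    return -R.T@t, d@R
def onz(c,uv,z):
    o,d=ray(c,uv); return o+d*((z-o[2])/d[:,2])[:,None]
def proj(c,P):
    P=np.atleast_2d(P)@c['E'][:3,:3].T+c['E'][:3,3]
    q=np.c_[P[:,0],-P[:,1],-P[:,2]]
    return cv2.projectPoints(q,np.zeros(3),np.zeros(3),c['K'],c['D'])[0].reshape(-1,2)
def crop(c,u0,v0,u1,v1,f,s=4):
    cv2.imwrite(f,cv2.resize(c['frame'][v0:v1,u0:u1,::-1],None,fx=s,fy=s,interpolation=cv2.INTER_CUBIC))
E
python3 - <<'E'
from h import *
for n in('scene','top'):
    c=cam(n); save(c,f'pics/{n}0.png'); print(n,np.round(ray(c,[[256,192]])[0],3),c['fx'],c['D'])
s=sensors.observe(); print(s)
E
```

```text
scene [ 1.185 -0.141  0.945] 347.68969672692725 [0.026507 0.       0.       0.       0.      ]
top [ 0.379 -0.006  1.14 ] 356.43685782379276 [-0.07927872  0.          0.          0.          0.        ]
{'time': 0.1, 'qpos': array([ 1.02000417e+00,  3.42668650e-01,  1.52488204e+00, -1.52466239e-05,
        1.27539481e+00, -1.45997812e-01]), 'qvel': array([ 0.00076801, -0.00293249, -0.00118832, -0.00061095, -0.00294274,
       -0.00081335]), 'joint_efforts': array([ 1.02343649e-03, -4.32004845e+01, -2.44693708e+01,  7.17431470e-02,
        5.28009573e-02, -5.50246671e-05]), 'tool_pos': array([0.20657884, 0.48231143, 0.25112011]), 'tool_rot': array([-1.57213690e+00,  1.82386661e-04, -4.04790019e-01]), 'contact_force': array([-0.8543709 ,  0.10334726,  0.04167484]), 'torque': array([ 0.02706578, -0.0340131 , -0.00423506]), 'opening': 0.09170742497154892}
```

View pics/scene0.png

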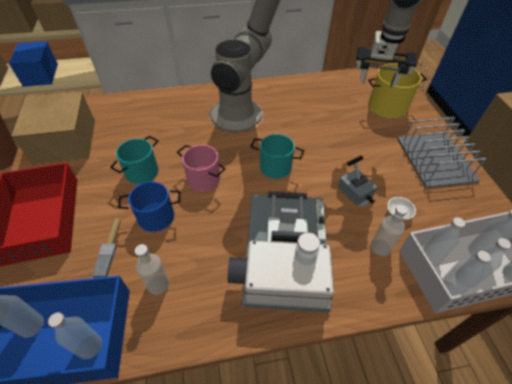

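View pics/top0.png

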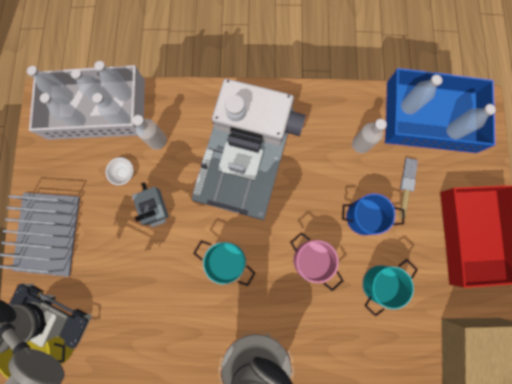

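The scene view shows the stripper at (285,250), the isolator at (357,185) and the arm's gripper at (390,55). In the top view the stripper is at (240,150), the isolator at (150,205), and a turquoise look-alike bucket at (225,262) stands close in front of the stripper. I'll enlarge the stripper and the isolator.

```bash
python3 - <<'E'
from h import *
c=cam('scene'); crop(c,225,145,415,320,'pics/s1.png',4)
c=cam('top'); crop(c,110,75,310,225,'pics/t1.png',4)
E
```

```text
(no output)
```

View pics/s1.png

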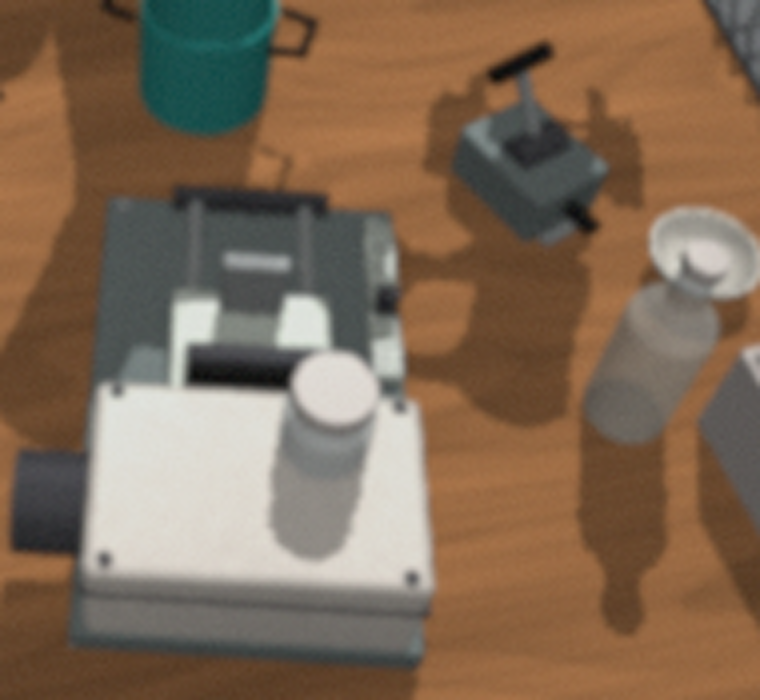

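View pics/t1.png

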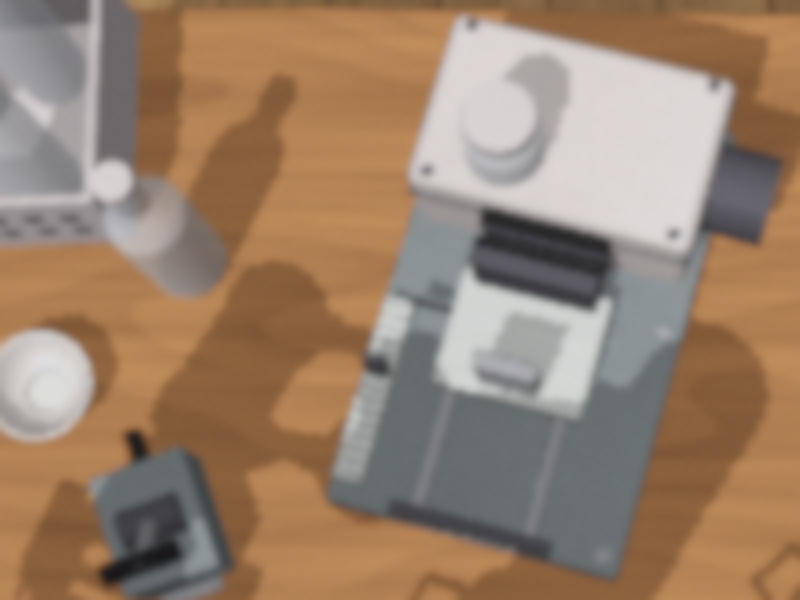

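```bash
python3 - <<'E'
from h import *
t=cam('top'); s=cam('scene')
T=lambda p:np.array(p)/4+[110,75]-.375
S=lambda p:np.array(p)/4+[225,145]-.375
pr=lambda n,a:print(n,np.round(a,3).tolist())
pr('base front',onz(t,T([[330,497],[615,577]]),.028))
pr('base front S',onz(s,S([[390,212],[110,200]]),.028))
pr('hous top',onz(t,T([[463,15],[733,85],[688,255],[410,185]]),.128))
pr('handle T',onz(t,T([[475,352],[543,366],[508,362]]),.115))
pr('handle S',onz(s,S([[222,258],[290,262]]),.115))
pr('index T top',onz(t,T([[377,358]]),.06))
pr('index S',onz(s,S([[388,290]]),.055))
pr('pointer T',onz(t,T([[430,290],[416,300]]),.05))
pr('bar T',onz(t,T([[105,575],[180,550]]),.125))
pr('bar S',onz(s,S([[492,75],[549,48]]),.125))
pr('box top T',onz(t,T([[92,482],[182,448],[212,540],[130,590]]),.055))
pr('box top S',onz(s,S([[478,115],[560,110],[607,168],[527,200]]),.055))
pr('teal',onz(t,[[223,262]],.11))
E
```

```text
base front [[0.521, 0.211, 0.028], [0.462, -0.015, 0.028]]
base front S [[0.519, 0.215, 0.028], [0.464, -0.014, 0.028]]
hous top [[0.879, 0.108, 0.128], [0.826, -0.097, 0.128], [0.692, -0.064, 0.128], [0.743, 0.143, 0.128]]
handle T [[0.62, 0.091, 0.115], [0.61, 0.041, 0.115], [0.612, 0.067, 0.115]]
handle S [[0.601, 0.046, 0.115], [0.614, 0.094, 0.115]]
index T top [[0.626, 0.173, 0.06]]
index S [[0.612, 0.18, 0.055]]
pointer T [[0.684, 0.135, 0.05], [0.676, 0.146, 0.05]]
bar T [[0.448, 0.353, 0.125], [0.468, 0.299, 0.125]]
bar S [[0.468, 0.302, 0.125], [0.447, 0.359, 0.125]]
box top T [[0.525, 0.393, 0.055], [0.553, 0.324, 0.055], [0.482, 0.296, 0.055], [0.442, 0.358, 0.055]]
box top S [[0.45, 0.311, 0.055], [0.457, 0.383, 0.055], [0.526, 0.397, 0.055], [0.546, 0.319, 0.055]]
teal [[0.33, 0.098, 0.11]]
```

```bash
python3 - <<'E'
from h import *
c=cam('scene'); crop(c,260,180,340,250,'pics/s2.png',9); crop(c,330,150,385,210,'pics/s3.png',9)
c=cam('top'); crop(c,190,125,270,200,'pics/t2.png',8); crop(c,125,175,175,235,'pics/t3.png',9)
E
```

```text
(no output)
```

View pics/s2.png

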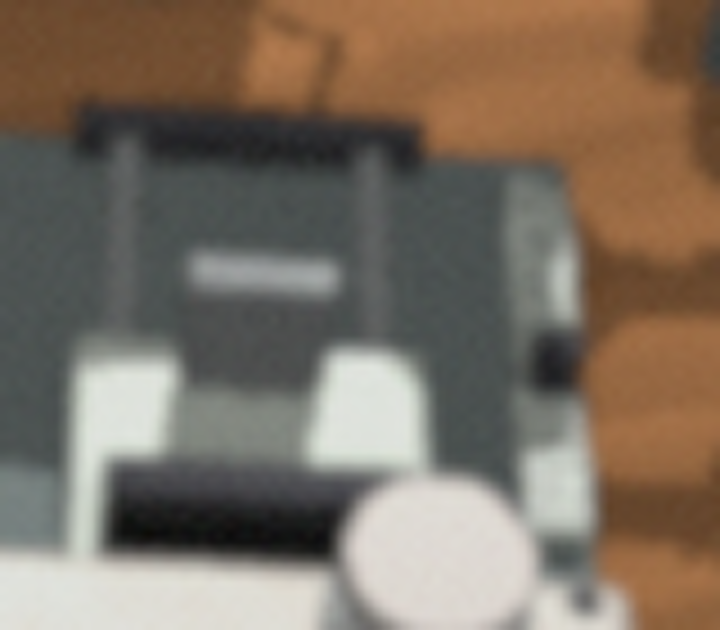

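View pics/t2.png

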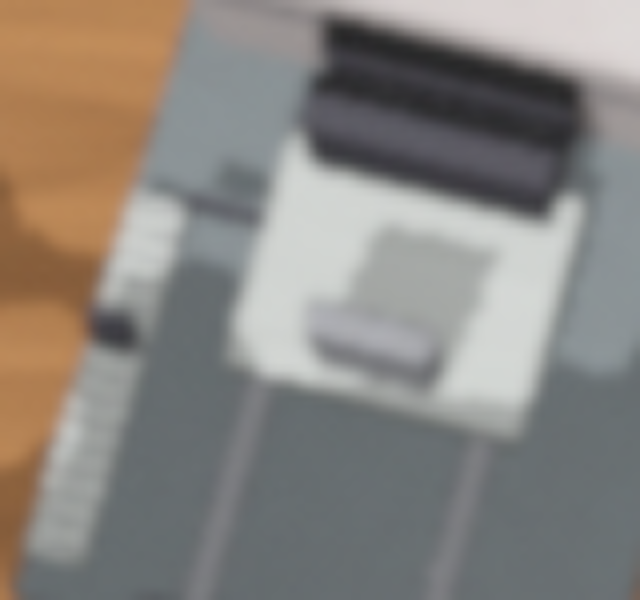

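View pics/t3.png

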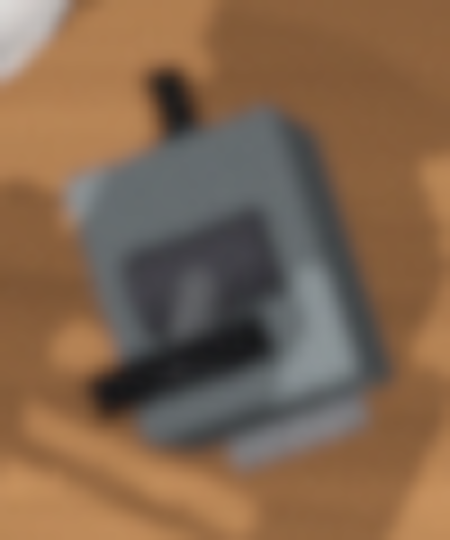

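View pics/s3.png

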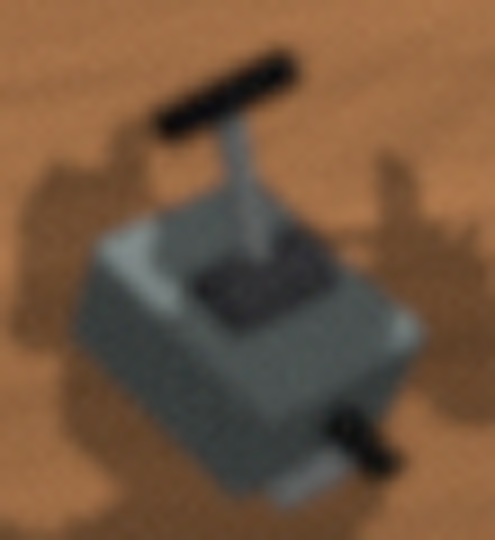

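The bar of the isolator lever, at scene (357,162) and top (145,215), is the black crossbar on the grey box. The bar leans toward the robot, so it is on. The short black stub on the box's far side is a cable gland, not the lever. The stripper's handle plate is at top (237,166), the pointer at top (215,150) and the index block at top (204,166).

Next I'll pin down the frames with a helper that works out moves.

```bash
cat >> h.py <<'E'
from scipy.spatial.transform import Rotation as Ro
def go(P,yaw):
    s=sensors.observe(); R=Ro.from_euler('xyz',s['tool_rot']).as_matrix()
    d=R.T@(np.array(P)-s['tool_pos']); tw=(-(yaw-s['tool_rot'][2])+np.pi)%(2*np.pi)-np.pi
    print('pos',np.round(s['tool_pos'],4),'rot',np.round(s['tool_rot'],3),'F',np.round(s['contact_force'],1),'t',s['time'],'open',round(s['opening'],4)); print('rows->',np.round(d,4),round(np.degrees(tw),1))
E
python3 - <<'E'
from h import *
import numpy as np
t=cam('top'); s=cam('scene')
def tri(a,b):
    o1,d1=ray(t,[a]);o2,d2=ray(s,[b]);d1=d1[0];d2=d2[0]
    k=np.linalg.lstsq(np.c_[d1,-d2],o2-o1,rcond=None)[0]; p=o1+k[0]*d1;q=o2+k[1]*d2
    return np.round((p+q)/2,4),round(np.linalg.norm(p-q),4)
T3=lambda u,v:(125+u/9,175+v/9); S3=lambda u,v:(330+u/9,150+v/9)
print('bar +y end',tri(T3(100,393),S3(290,65)),'-y',tri(T3(268,340),S3(165,125)))
print('bar mid',tri(T3(183,366),S3(227,95)))
T2=lambda u,v:(190+u/8,125+v/8); S2=lambda u,v:(260+u/9,180+v/9)
print('handle top',tri(T2(375,330),S2(263,272)))
print('idx',tri(T2(115,330),S2(555,360)))
print('ptr',onz(t,[T2(200,202),T2(155,187)],.052))
print('rail',tri(T2(60,565),S2(535,180)))
print('jar',onz(t,[[236.5,111]],.128),onz(t,[[235,103]],.198),'bottle',onz(t,[[158,143]],0))
X=np.array([np.cos(.36),np.sin(.36),0]); H=np.array([.497,.344,.133])
go(H-.095*X+[0,0,.11],.36)
E
```

```text
bar +y end (array([0.4484, 0.3563, 0.1234]), np.float64(0.0062)) -y (array([0.4668, 0.3025, 0.1208]), np.float64(0.0052))
bar mid (array([0.4576, 0.3294, 0.1222]), np.float64(0.005))
handle top (array([0.6097, 0.0687, 0.1148]), np.float64(0.0055))
idx (array([0.6217, 0.1746, 0.0535]), np.float64(0.005))
ptr [[0.67351677 0.14097241 0.052     ]
 [0.67934258 0.15903465 0.052     ]]
rail (array([0.5314, 0.1967, 0.0347]), np.float64(0.0076))
jar [[0.77486721 0.07124278 0.128     ]] [[0.77099889 0.07080235 0.198     ]] bottle [[0.7098773  0.34025763 0.        ]]
pos [0.2068 0.4826 0.2517] rot [-1.571 -0.    -0.405] F [-0.6  0.3 -0.1] t 0.5 open 0.0918
rows-> [ 0.2528  0.0087 -0.0788] -43.8
```

Emit:
send_rows --motion '[[[0.04,0.001,-0.013,-7],[0.084,0.003,-0.026,-14],[0.126,0.004,-0.039,-22],[0.168,0.006,-0.052,-29],[0.21,0.008,-0.065,-37],[0.253,0.009,-0.079,-43.8],[0.253,0.009,-0.079,-43.8],[0.253,0.009,-0.079,-43.8]]]' --gripper 0

```text
time: 1.3
tool_pos: [0.4086, 0.3097, 0.2426]
tool_rot: [-1.57, 0.001, 0.356]
contact_force: [-0.4, -0.2, 0.6]
opening: 0.0324
```

```bash
python3 - <<'E'
from h import *
X=np.array([np.cos(.36),np.sin(.36),0]); H=np.array([.497,.344,.133])
go(H-.085*X,.36)
E
```

```text
pos [0.4086 0.3097 0.2426] rot [-1.57e+00  1.00e-03  3.56e-01] F [-0.4 -0.2  0.6] t 1.3 open 0.0324
rows-> [0.0098 0.1096 0.001 ] -0.3
```

Emit:
send_rows --motion '[[[0,0,0,0],[0,0,0,0],[0,0.03,0,0],[0.005,0.06,0,0],[0.01,0.09,0.001,0],[0.01,0.11,0.001,0],[0.01,0.11,0.001,0]]]'

```text
time: 2.0
tool_pos: [0.4153, 0.3142, 0.1301]
tool_rot: [-1.571, 0.006, 0.357]
contact_force: [-0.1, 0.4, 0.6]
opening: 0.0004
```

```bash
python3 - <<'E'
from h import *
X=np.array([np.cos(.36),np.sin(.36),0]); H=np.array([.497,.344,.133])
go(H+.02*X,.36)
c=cam('scene'); crop(c,300,80,420,220,'pics/s4.png',4)
E
```

```text
pos [0.4153 0.3142 0.1301] rot [-1.571  0.006  0.357] F [-0.1  0.4  0.6] t 2.0 open 0.0004
rows-> [ 0.1069 -0.0036 -0.0006] -0.2
```

View pics/s4.png

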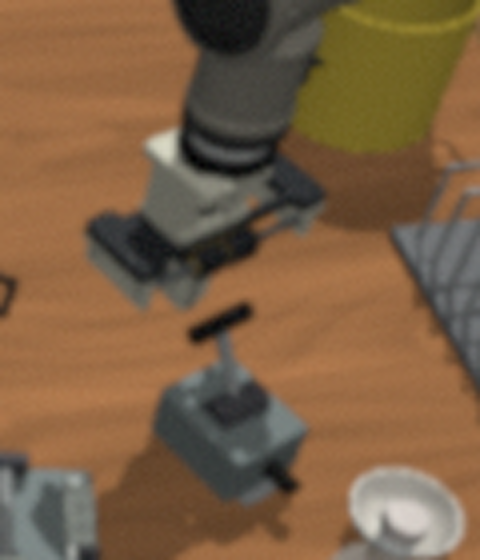

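```bash
python3 - <<'E'
from h import *
c=cam('scene'); s=sensors.observe()
p=s['tool_pos']; print(proj(c,[p,p-[0,0,.025],p+[0,0,.04]]), (proj(c,[p-[0,0,.025]])-[300,80])*4,s['opening'],s['time'])
t=cam('top'); crop(t,100,150,230,290,'pics/t4.png',4)
E
```

```text
[[346.69770955 150.35783809]
 [345.14169731 155.69584477]
 [349.30264051 141.42936683]] [[180.56678922 302.78337908]] 0.0006060734732820668 2.1
```

View pics/t4.png

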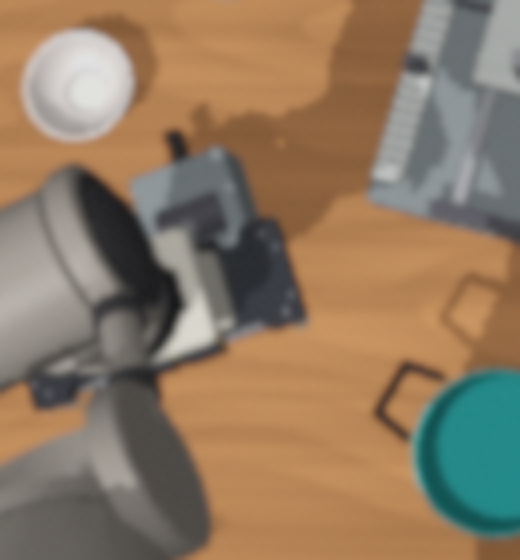

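The closed fingers stand just behind the bar at scene (345,155), on the robot's side. I'll push it over now.

Emit:
send_rows --motion '[[[0.015,-0.002,0,0],[0.03,-0.003,0,0],[0.045,-0.003,0,0],[0.06,-0.003,0,0],[0.075,-0.003,0,0],[0.09,-0.003,0,0],[0.1,-0.003,0,0],[0.1,-0.003,0,0]]]'

```text
time: 2.95
tool_pos: [0.5123, 0.3507, 0.1382]
tool_rot: [-1.57, -0.004, 0.357]
contact_force: [-0.7, 0.4, 0.7]
opening: 0.0
```

```bash
python3 - <<'E'
from h import *
c=cam('scene'); crop(c,300,80,420,220,'pics/s5.png',4)
X=np.array([np.cos(.36),np.sin(.36),0]); H=np.array([.497,.344,.133])
go(H+.023*X,.36)
E
```

```text
pos [0.5119 0.3504 0.1381] rot [-1.57  -0.004  0.357] F [0.  0.1 0.1] t 3.0 open 0.0004
rows-> [ 0.0068  0.0051 -0.0007] -0.2
```

View pics/s5.png

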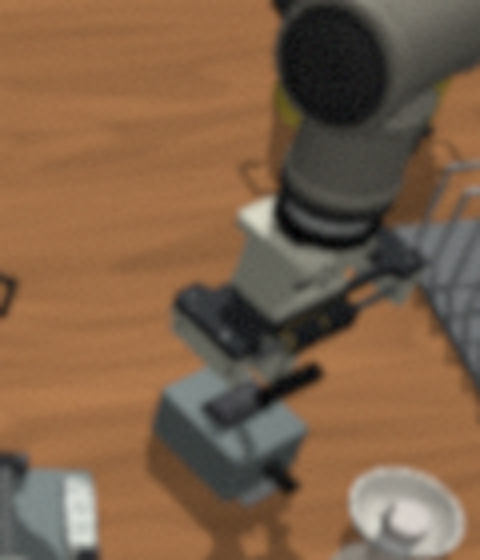

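The lever has come over, with its bar now at scene (366,177). There is no contact force from the stop yet, so I'll push on in small steps.

Emit:
send_rows --motion '[[[0.003,0.003,0,0],[0.006,0.005,0,0],[0.009,0.005,0,0],[0.011,0.005,0,0],[0.011,0.005,0,0]]]'

```text
time: 3.5
tool_pos: [0.5166, 0.3524, 0.135]
tool_rot: [-1.571, 0.009, 0.358]
contact_force: [-24.8, -10.9, 24.7]
opening: 0.0005
```

Firm contact at the stop, so I'll back off and look.

Emit:
send_rows --motion '[[[-0.015,-0.01,0,0],[-0.04,-0.02,0,0],[-0.06,-0.06,0,0],[-0.07,-0.1,0,0],[-0.08,-0.12,0,0],[-0.1,-0.12,0,0],[-0.1,-0.12,0,0]]]'

```text
time: 4.2
tool_pos: [0.4225, 0.3175, 0.2573]
tool_rot: [-1.57, 0.008, 0.358]
contact_force: [-0.3, -0.6, -0.6]
opening: 0.0005
```

```bash
python3 - <<'E'
from h import *
c=cam('scene'); crop(c,330,140,400,215,'pics/s6.png',8)
t=cam('top'); crop(t,110,160,190,235,'pics/t6.png',8)
X=np.array([np.cos(-.247),np.sin(-.247),0]); go([.6,.07,.25],-.247-np.pi/2)
E
```

```text
pos [0.424  0.3179 0.2563] rot [-1.571  0.008  0.358] F [ 1.2  0.3 -0.8] t 4.3 open 0.0005
rows-> [ 0.0781  0.0056 -0.2938] 124.7
```

View pics/s6.png

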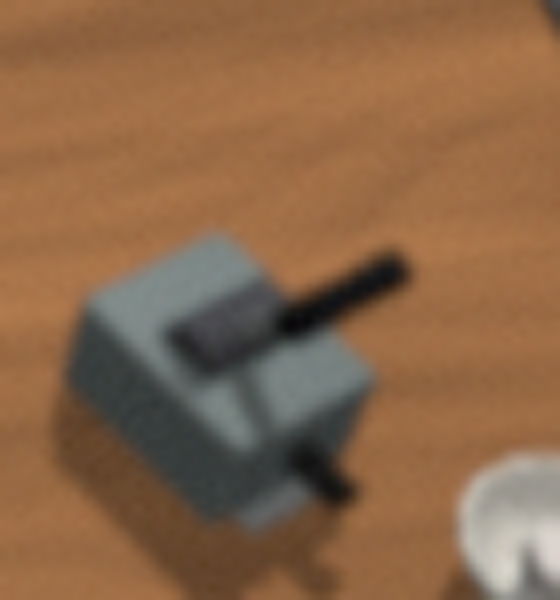

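View pics/t6.png

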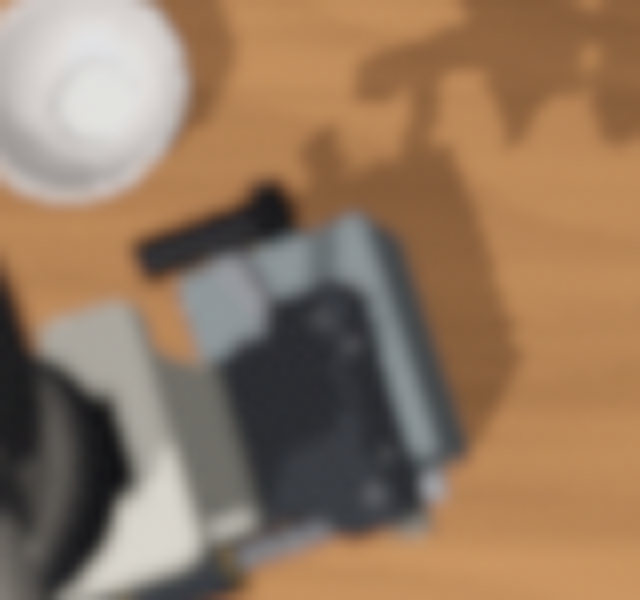

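```bash
python3 - <<'E'
from h import *
t=cam('top'); s=cam('scene')
A=onz(s,[[330+345/8,140+292/8]],.12)[0];B=onz(t,[[110+212/8,160+232/8]],.12)[0]
X=np.array([np.cos(.36),np.sin(.36),0])
m0=np.array([.4576,.3294,.122])
print(A,B,(A-m0)@X,(B-m0)@X)
E
```

```text
[0.53252558 0.36400145 0.12      ] [0.53490367 0.35908846 0.12      ] 0.08231180649520954 0.08280673387852497
```

The lever is off. Its bar moved about 82 mm along +x, against 85 mm for the full throw, and it met a hard stop. Next I'll go above the handle while turning the jaws to the slide direction.

Emit:
send_rows --motion '[[[0.01,0.005,-0.037,8.5],[0.02,0.005,-0.074,17],[0.03,0.005,-0.11,25.5],[0.04,0.005,-0.147,34],[0.05,0.005,-0.184,42.5],[0.06,0.005,-0.22,51],[0.07,0.005,-0.257,59.5],[0.078,0.005,-0.294,68]]]' --gripper 0.52

```text
time: 5.2
tool_pos: [0.6017, 0.0682, 0.2489]
tool_rot: [-1.58, 0.004, -0.836]
contact_force: [0.2, 1.6, 0.2]
opening: 0.0472
```

```bash
python3 - <<'E'
from h import *
go([.6097,.0687,.23],-.247-np.pi/2)
E
```

```text
pos [0.6017 0.0682 0.2489] rot [-1.58   0.004 -0.836] F [0.2 1.6 0.2] t 5.2 open 0.0472
rows-> [0.0051 0.0188 0.0065] 56.3
```

Emit:
send_rows --motion '[[[0.005,0,0.006,8.5],[0.005,0,0.006,17],[0.005,0,0.006,25.5],[0.005,0.005,0.006,34],[0.005,0.01,0.006,42.5],[0.005,0.018,0.006,51],[0.005,0.018,0.006,56.3],[0.005,0.018,0.006,56.3]]]'

```text
time: 6.0
tool_pos: [0.6097, 0.0682, 0.2297]
tool_rot: [-1.581, -0.006, -1.819]
contact_force: [0.4, -0.0, -0.1]
opening: 0.0476
```

```bash
python3 - <<'E'
from h import *
go([.6097,.0687,.101],-.247-np.pi/2)
c=cam('scene'); crop(c,220,120,360,250,'pics/s7.png',4)
E
```

```text
pos [0.6097 0.0682 0.2297] rot [-1.581 -0.006 -1.819] F [ 0.4 -0.  -0.1] t 6.0 open 0.0476
rows-> [-0.0012  0.1287  0.0012] -0.1
```

View pics/s7.png

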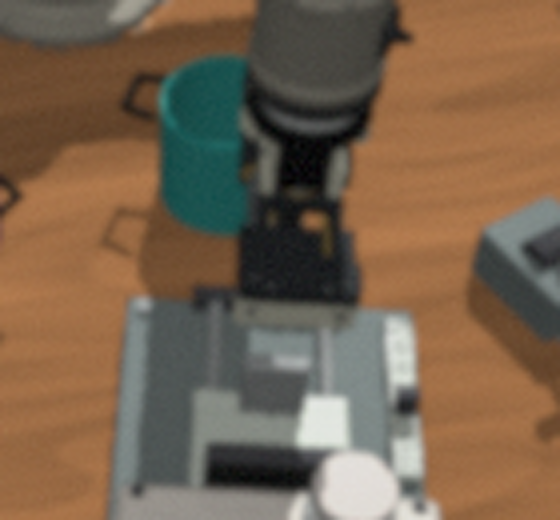

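The gripper stands over the handle plate at scene (290,208), with one finger on each side and clear of the jaw. I'll descend.

Emit:
send_rows --motion '[[[-0.001,0.025,0.001,0],[-0.001,0.05,0.001,0],[-0.001,0.075,0.001,0],[-0.001,0.1,0.001,0],[-0.001,0.12,0.001,0],[-0.001,0.128,0.001,0],[-0.001,0.128,0.001,0]]]'

```text
time: 6.75
tool_pos: [0.6092, 0.0685, 0.1009]
tool_rot: [-1.582, -0.006, -1.815]
contact_force: [0.5, 0.1, 0.1]
opening: 0.0476
```

```bash
python3 - <<'E'
from h import *
go([.6097,.0687,.101],-.247-np.pi/2)
c=cam('scene'); crop(c,240,140,340,240,'pics/s8.png',5)
E
```

```text
pos [0.6092 0.0685 0.1009] rot [-1.582 -0.006 -1.815] F [0.5 0.1 0.1] t 6.75 open 0.0476
rows-> [-0.0003 -0.0001  0.0004] 0.2
```

View pics/s8.png

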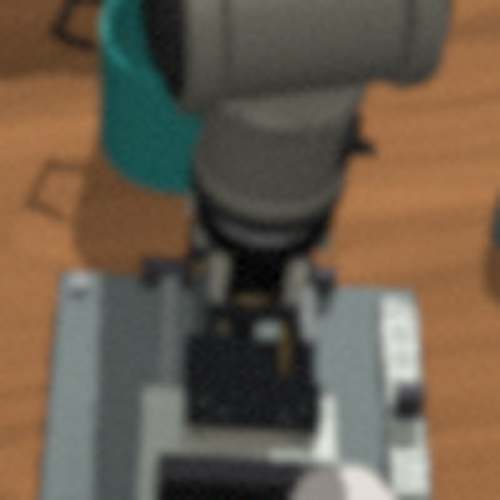

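The fingers are down round the plate with no contact. I'll close on it.

Emit:
send_rows --motion '[[[0,0,0,0],[0,0,0,0],[0,0,0,0],[0,0,0,0],[0,0,0,0],[0,0,0,0]]]' --gripper 0 --grip_force 40

```text
time: 7.4
tool_pos: [0.6101, 0.0685, 0.1025]
tool_rot: [-1.579, -0.006, -1.815]
contact_force: [-1.6, 0.2, 1.0]
opening: 0.014
```

```bash
python3 - <<'E'
from h import *
s=sensors.observe(); p=s['tool_pos']; X=np.array([np.cos(-.247),np.sin(-.247),0])
go(p-.0585*X,-.247-np.pi/2); print(s['opening'])
t=cam('top'); crop(t,180,115,280,200,'pics/t9.png',7)
E
```

```text
pos [0.6101 0.0685 0.1025] rot [-1.579 -0.006 -1.815] F [-1.6  0.2  1. ] t 7.4 open 0.014
rows-> [-0.0001  0.0005 -0.0585] 0.1
0.014021583072125162
```

View pics/t9.png

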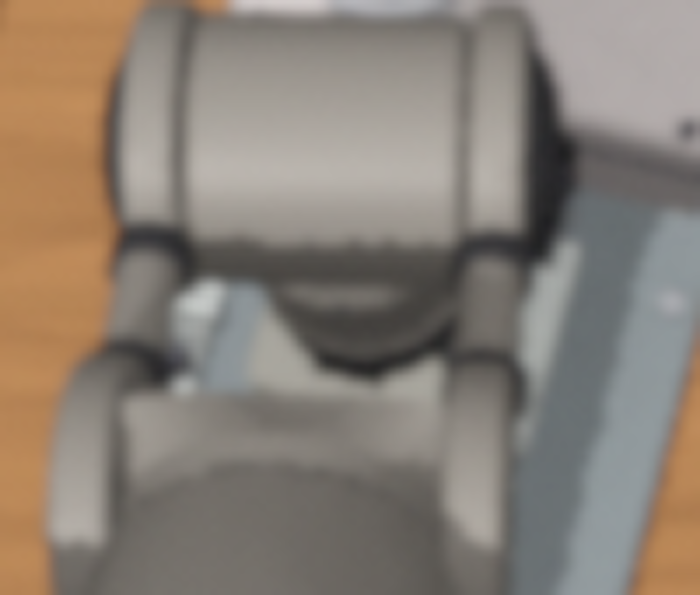

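The plate is gripped: the opening reads 14 mm, which is its thickness. I'll draw it open about 58 mm.

Emit:
send_rows --motion '[[[0,0.001,-0.01,0],[0,0.001,-0.02,0],[0,0.001,-0.03,0],[0,0.001,-0.04,0],[0,0.001,-0.05,0],[0,0.001,-0.058,0],[0,0.001,-0.058,0],[0,0.001,-0.058,0]]]'

```text
time: 8.25
tool_pos: [0.5562, 0.0821, 0.1025]
tool_rot: [-1.573, -0.005, -1.816]
contact_force: [6.6, -1.1, -4.5]
opening: 0.0137
```

```bash
python3 - <<'E'
from h import *
s=sensors.observe(); p=s['tool_pos']; X=np.array([np.cos(-.247),np.sin(-.247),0])
print(p,s['contact_force'],s['opening'],'opened',(np.array([.6101,.0685,0])-p)@X)
c=cam('scene'); crop(c,260,180,340,250,'pics/s10.png',9)
t=cam('top'); crop(t,170,115,270,200,'pics/t10.png',7)
E
```

```text
[0.55623814 0.08213313 0.10248686] [ 6.5977687  -1.05134364 -4.54812764] 0.013665523278358765 opened 0.05556041342950801
```

View pics/s10.png

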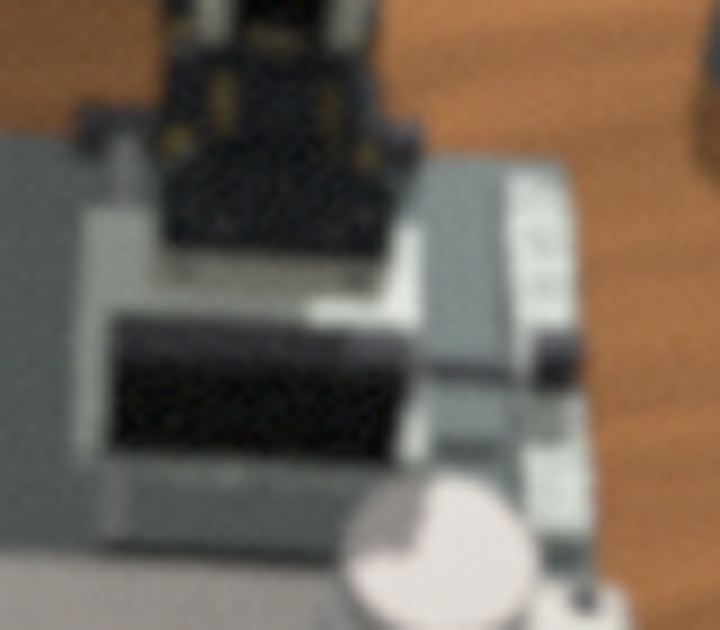

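View pics/t10.png

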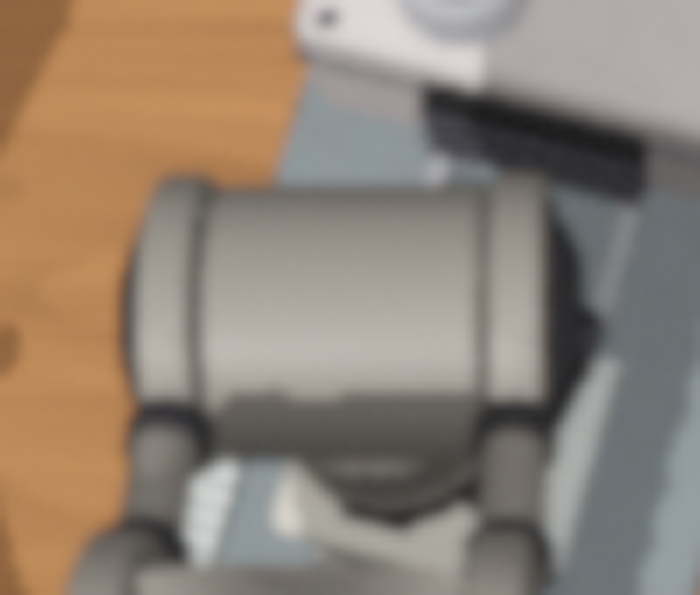

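The pointer at scene (315,222) now lies next to the index block at (321,220). I'll measure the block edges and the pointer line properly from intensity profiles.

```bash
python3 - <<'E'
from h import *
c=cam('scene'); g0=cv2.imread('pics/top0.png')
X=np.array([np.cos(-.247),np.sin(-.247),0]);Y=np.array([-X[1],X[0],0]); O=np.array([.4915,.099,0])+.22*X
g=cv2.cvtColor(c['frame'],cv2.COLOR_RGB2GRAY).astype(np.float32); gt=cv2.cvtColor(g0,cv2.COLOR_BGR2GRAY).astype(np.float32)
np.set_printoptions(linewidth=200,precision=1,suppress=True)
t=cam('top')
def prof(img,cm,y,z,xs):
    uv=proj(cm,[O+a*X+y*Y+[0,0,z] for a in xs]).astype(np.float32)
    return cv2.remap(img,uv[:,0][None],uv[:,1][None],cv2.INTER_LINEAR)[0]
xs=np.arange(-.15,-.06,.003)
print('x',(xs*1000).astype(int))
for y in(.09,.095,.1,.105,.11,.115,.12): print('S',y,prof(g,c,y,.05,xs).astype(int))
for y in(.095,.1,.105,.11,.115,.12): print('T',y,prof(gt,t,y,.05,xs).astype(int))
for y in(.065,.07,.075,.08,.085,.09): print('ptr S',y,prof(g,c,y,.053,xs).astype(int))
E
```

```text
x [-150 -147 -144 -141 -137 -134 -131 -128 -125 -122 -119 -116 -113 -110 -107 -104 -101  -98  -95  -92  -89  -86  -83  -80  -77  -74  -71  -68  -65  -62]
S 0.09 [135 133 131 129 126 125 124 124 125 124 123 119 106  92  86  91 104 115 119 117 115 115 113 112 113 116 117 118 117 126]
S 0.095 [186 182 181 180 182 177 171 164 159 154 148 139 125 109  99  99 108 118 119 116 117 120 127 144 163 172 174 173 171 171]
S 0.1 [208 206 207 211 214 205 188 167 146 130 112  96  81  67  64  73  90 108 118 124 126 127 135 157 185 200 205 206 205 202]
S 0.105 [202 201 205 212 218 205 179 146 113  90  74  58  44  36  43  61  85 107 121 126 128 131 143 167 193 201 206 209 210 211]
S 0.11 [203 204 207 211 211 197 169 136 105  85  69  55  47  46  54  77 107 131 145 149 151 157 169 184 200 204 208 212 212 210]
S 0.115 [163 164 165 166 164 157 137 117 101  90  80  74  73  76  83 102 123 139 147 147 149 155 161 166 169 170 176 179 176 172]
S 0.12 [120 120 122 123 123 124 119 115 113 112 106 106 106 107 108 108 111 113 115 117 121 124 126 126 126 126 127 126 124 121]
T 0.095 [147 147 151 152 148 149 149 147 
[... 835 characters left out ...]
 132 121 110 103 107 124 148 177]
ptr S 0.07 [132 133 135 135 134 134 133 133 134 133 132 126 112  91  79  81  96 118 126 131 131 128 123 110  93  89  99 122 156 190]
ptr S 0.075 [134 134 134 134 133 133 133 134 134 137 133 125 112  92  79  81  97 116 127 130 132 129 123 110  92  87  95 116 148 182]
ptr S 0.08 [134 134 134 134 134 133 134 134 134 134 131 123 110  90  76  80  96 116 129 131 131 129 123 108  92  89  96 113 136 162]
ptr S 0.085 [130 130 130 131 129 128 127 127 128 129 126 120 109  92  78  80  95 113 125 127 128 126 120 112 102  98 104 113 123 135]
ptr S 0.09 [141 138 136 134 131 129 127 126 126 126 125 123 117 105  90  87  96 108 116 119 115 115 114 114 115 118 120 121 120 122]
```

```bash
python3 - <<'E'
from h import *
X=np.array([np.cos(-.247),np.sin(-.247),0]);Y=np.array([-X[1],X[0],0]); O=np.array([.4915,.099,0])+.22*X
np.set_printoptions(linewidth=200,precision=1,suppress=True)
t=cam('top'); s=cam('scene')
gt=cv2.cvtColor(cv2.imread('pics/top0.png'),cv2.COLOR_BGR2GRAY).astype(np.float32)
gs0=cv2.cvtColor(cv2.imread('pics/scene0.png'),cv2.COLOR_BGR2GRAY).astype(np.float32)
gs1=cv2.cvtColor(s['frame'],cv2.COLOR_RGB2GRAY).astype(np.float32)
def prof(img,cm,y,z,xs):
    uv=proj(cm,[O+a*X+y*Y+[0,0,z] for a in xs]).astype(np.float32)
    return cv2.remap(img,uv[:,0][None],uv[:,1][None],cv2.INTER_CUBIC)[0]
xs=np.arange(-.075,-.03,.0025); print((xs*1e4).astype(int))
for y in(.07,.075,.08,.085,.09): print('T',y,prof(gt,t,y,.05,xs).astype(int))
for y in(.07,.08): print('S0',y,prof(gs0,s,y,.05,xs).astype(int))
xs=np.arange(-.13,-.085,.0025); print((xs*1e4).astype(int))
for y in(.07,.08,.09): print('S1',y,prof(gs1,s,y,.05,xs).astype(int))
# handle top midline in initial images
xs=np.arange(-.125,-.075,.0025); print((xs*1e4).astype(int))
for y in(-.01,0,.01): print('hT',prof(gt,t,y,.115,xs).astype(int)); print('hS',prof(gs0,s,y,.115,xs).astype(int))
# across profile of block top (y extent) for height: y shift between views
ys=np.arange(.08,.14,.0025); print((ys*1e4).astype(int))
for im,cm,x in((gt,t,-.111),(gs1,s,-.113)):
    uv=proj(cm,[O+x*X+y*Y+[0,0,.05] for y in ys]).astype(np.float32); print(cv2.remap(im,uv[:,0][None],uv[:,1][None],cv2.INTER_CUBIC)[0].astype(int))
E
```

```text
[-750 -725 -699 -674 -649 -624 -599 -574 -549 -524 -499 -474 -449 -424 -399 -374 -349 -324]
T 0.07 [125 136 142 144 144 144 139 126 110 103 109 117 114 110 109 112 120 132]
T 0.075 [126 138 143 145 145 143 137 124 107 101 107 113 113 109 108 110 120 132]
T 0.08 [127 138 143 144 144 143 137 125 108 102 109 119 118 115 113 115 120 131]
T 0.085 [128 135 139 141 140 139 135 122 107 102 110 123 129 130 132 134 137 139]
T 0.09 [151 151 147 147 150 150 143 129 111 105 115 128 139 143 143 144 144 144]
S0 0.07 [ 79  83 103 140 174 201 217 220 220 219 217 219 219 218 217 218 217 216]
S0 0.08 [ 77  79  87 109 139 168 193 210 217 219 219 219 218 217 217 216 217 217]
[-1300 -1275 -1250 -1225 -1200 -1175 -1150 -1125 -1099 -1074 -1049 -1024  -999  -974  -949  -924  -899  -874]
S1 0.07 [134 134 137 134 127 120 104  89  76  77  92 109 123 129 131 132 130 128]
S1 0.08 [135 134 133 132 127 120 106  90  78  77  89 107 121 129 133 134 131 127]
S1 0.09 [121 121 121 122 121 116 107  95  87  83  89 101 112 119 118 115 115 117]
[-1250 -1225 -1200 -1175 -1150 -1125 -1099 -1074 -1049 -1024  -999  -974  -949  -
[... 181 characters left out ...]
 122  99  84  78  78  79  80]
hT [120 145 166 177 167 142 125 128 146 164 172 172 166 159 157 161 164 164 165 165]
hS [ 81  79  78  79  77  81  91 106 127 145 156 154 139 119  97  83  79  78  79  79]
hT [126 158 182 189 172 143 125 127 145 164 172 172 168 164 165 171 175 175 175 180]
hS [ 79  78  80  81  80  82  90 103 125 147 158 158 143 125 103  85  79  77  77  78]
[ 800  825  850  875  900  925  950  975 1000 1025 1050 1075 1100 1125 1150 1175 1200 1225 1250 1275 1300 1325 1350 1375 1400]
[106 107 106 109 114 114 102  83  67  60  63  63  67  77  91 105 119 128 131 130 128 128 130 130 129]
[ 94  93  93  92  97 115 125 110  75  48  36  37  43  52  72  94 109 114 114 115 115 116 115 113 114]
```

Both cameras agree on the pointer: x = −108.5 mm in the stripper frame, which matches the TCP travel of 55.6 mm. The block centre comes out at −110.7 mm, so the pointer needs about 2.2 mm more.

Emit:
send_rows --motion '[[[0,0,-0.002,0],[0,0,-0.0045,0],[0,0,-0.0045,0],[0,0,-0.0045,0],[0,0,-0.0045,0]]]'

```text
time: 9.05
tool_pos: [0.5539, 0.0827, 0.1025]
tool_rot: [-1.57, -0.004, -1.816]
contact_force: [8.2, -1.2, -5.6]
opening: 0.0138
```

```bash
cat > chk.py <<'E'
from h import *
import sys
s=sensors.observe(); p=s['tool_pos']; X=np.array([np.cos(-.247),np.sin(-.247),0])
print(s['time'],p,s['contact_force'],s['opening'],'opened',(np.array([.6101,.0685,0])-p)@X)
c=cam('scene'); crop(c,260,180,340,250,sys.argv[1],9)
E
python3 chk.py pics/s11.png
```

```text
9.05 [0.55389512 0.08268922 0.10247722] [ 8.21264185 -1.22253475 -5.58971777] 0.013844132308663359 opened 0.0579682916894157
```

View pics/s11.png

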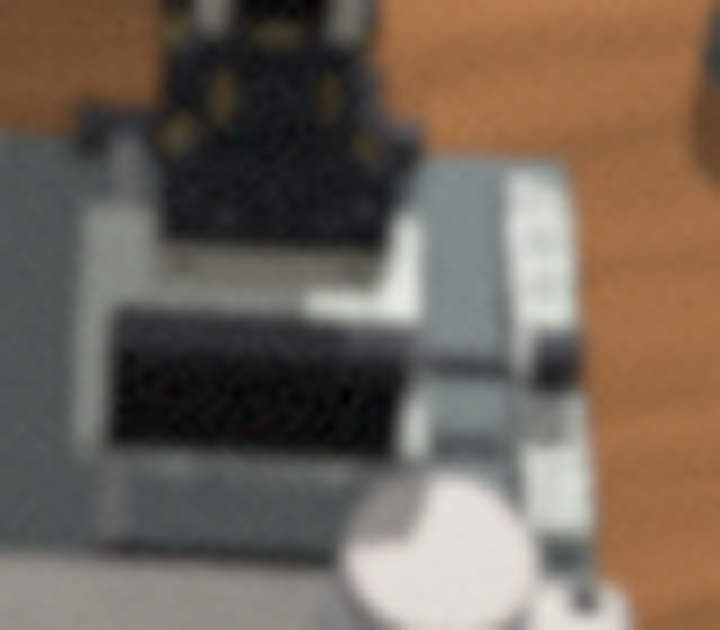

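The pointer at scene (316,221) meets the middle of the block's side at (321,220). One last check for drift, slip, the lever and the loose objects, then I'll hand in.

```bash
python3 chk.py pics/s12.png; python3 - <<'E'
from h import *
X=np.array([np.cos(-.247),np.sin(-.247),0]);Y=np.array([-X[1],X[0],0]); O=np.array([.4915,.099,0])+.22*X
s=cam('scene'); save(s,'pics/s13.png'); g=cv2.cvtColor(s['frame'],cv2.COLOR_RGB2GRAY).astype(np.float32)
xs=np.arange(-.125,-.095,.0005)
for y in(.07,.075,.08,.085):
    uv=proj(s,[O+a*X+y*Y+[0,0,.05] for a in xs]).astype(np.float32)
    p=cv2.remap(g,uv[:,0][None],uv[:,1][None],cv2.INTER_CUBIC)[0]; w=np.clip(118-p,0,None); print(y,round((w*xs).sum()/w.sum(),4),round(xs[p.argmin()],4))
E
python3 chk.py pics/s14.png
```

```text
9.1 [0.55389619 0.08270996 0.10247347] [ 7.51368701 -1.22139015 -4.26803045] 0.013850172696426329 opened 0.05797231814559785
0.07 -0.1112 -0.111
0.075 -0.111 -0.111
0.08 -0.1114 -0.111
0.085 -0.1117 -0.111
9.2 [0.553926   0.08269871 0.10248925] [ 8.77472321 -1.42530541 -4.4364186 ] 0.013524221704366816 opened 0.057940667952308005
```

View pics/s13.png

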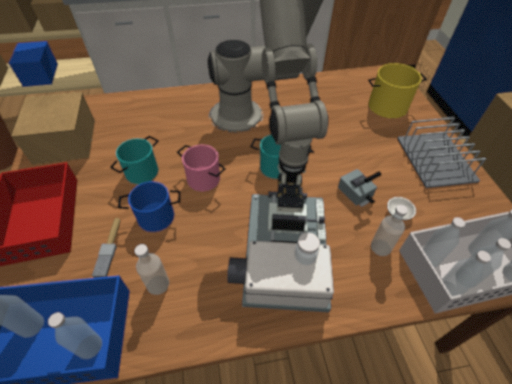

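The pointer is at −111.0 mm against the block centre at −110.7 mm, and the hold is steady. The lever at scene (370,180) is still over, and the bottles, jar, dish, brush and buckets stand where they were. I'm handing in.

```bash
python3 -c "
from cell import hand_in
print(hand_in())"
```

```text
the job is handed in; nothing more can be done
None
```

The isolator lever is off and the clamp is held open at the index mark, in that order. I handed the job in at about 9 s, still gripping the handle plate.

- **Lever:** I pushed it over with closed fingers until it met the stop. The push peaked at about 37 N in total at the wrist, from the fingers only, and I backed off at once. The cameras put the bar's travel at about 82 mm, against 85 mm for a full throw. That 2–3 mm shortfall is within measuring error, and the hard contact fits the stop.
- **Clamp:** I gripped the handle plate and drew it open 57.9 mm. In the last check the pointer stood at −111.0 mm and the index block's centre at −110.7 mm along the stripper's x axis, to within about 1 mm. The hold did not drift, at about 9 N spring pull and a 40 N grip setting.
- **Check I could not repeat:** the arm blocks the top camera at the end, so the final pointer position comes from the scene camera and the measured arm travel. The two agreed within 0.5 mm.
- **Other objects:** the bottles, jar, dish, brush and buckets looked unmoved in the last scene picture.

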